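# Load a centrifuge bucket and snap its sealing lid on

## Task

Load the two blue-capped tubes from the rack into the centrifuge bucket, one upright in each bore, then set the lid on the bucket and press it straight down until it snaps under both catches and is fully home. Keep pressing: finish with the hand still on the lid, bearing down firmly on it (about 10 N). Leave the yellow-capped tube in the rack and the dropper bottle and phone where they are.

Things in the scene. Friction and masses are not known exactly. Their poses are not given: they have to be found in the camera images.
- bucket: Grey rectangular swing-out centrifuge bucket, open top, blue two-bore insert, fixed in a black cradle (170 x 112 mm, 12 mm high). 130 mm long (its x axis) x 80 mm wide (y), 5 mm walls, rim 90 mm above the bench, mouth 120 x 70 mm, top of the insert 20 mm below the rim. Symmetric under a half turn. Origin: centre of the underside, on the bench; z up. A steel sprung catch stands at each short end.
- bucket_rim (a point): Centre of the bucket's mouth at rim height, 90 mm above the bench. The lid's flange rests on the rim when home.
- catch_a (a point): Nose of the sprung catch at the bucket's +x end: polished steel, 30 mm wide, hinged below, flexing outward. The nose is 97 mm above the bench and overhangs the lid's flange by 2.5 mm; above it a slope leads outward up to 104 mm above the bench.
- catch_b (a point): The same at the -x end. Snapping: the lid meets both slopes 11 mm above home; resistance grows to a peak of 14 to 20 N in all about 7 mm above home, then drops at once to a few newtons, and to nothing as the catches close over the flange about 1 mm above home; then the rim stops it hard.
- bore_a (a point): Mouth of the bore on the bucket's -x side: centre, at the top face of the insert, 70 mm above the bench. Bore 32 mm across, 58 mm deep (floor 12 mm above the bench). Bores are 58 mm apart.
- bore_b (a point): The same on the bucket's +x side.
- lid: Bucket lid: red flange 132 (its x) x 82 x 4 mm; below it a tapered red spigot, 17 mm deep, 2 to 3 mm play a side in the mouth; clear hood 118 x 68 mm, its top 70 mm above the origin. Clears the standing tubes by 12 mm. About 0.18 kg. Origin: centre of the spigot's lower edge; starts upright on the bench. Home: origin 73 mm above the bucket's, centred, x axes parallel (either way round).
- lid_grip (a point): Grip point of the red rib on the lid, 92 mm above the lid's origin, 22 mm above the hood's top. The rib runs along the lid's x: 76 mm long, 18 mm thick (y), 28 mm high (70 to 98 mm above the lid's origin).
- tube_a: 50 ml tube with a blue cap, to be loaded: 30 mm across, 115 mm long, conical foot (12 mm across at the tip), cap 35 mm across on the top 20 mm. About 50 g. Origin: centre of the foot; z along the tube, up. Stands upright in the rack, its top 123 mm above the bench. Fully down in a bore: origin 12 mm, top 127 mm above the bench. Either tube may go in either bore.
- tube_b: The second blue-capped tube, the same.
- tube_spare: A tube of the same size with a yellow cap, standing in the same rack: stays there.
- rack: White block rack, fixed, 166 mm (x) x 116 mm (y), 55 mm high, 2 x 3 holes 32 mm across at 52 mm pitch, 47 mm deep (floor 8 mm above the bench). Origin: centre of its underside. The three tubes stand in holes at least 73 mm apart.
- dropper: White dropper bottle, green collar, 38 mm across, 104 mm high, standing on the bench: stays. Origin: centre of its underside.
- phone: Black telephone, 72 x 148 x 9 mm, flat on the bench: stays. Origin: centre of its underside.
Things that resemble listed ones, but are neither listed nor needed, are in the scene too. What is shaped like the tube_a but orange is not meant.

How it is judged:
By the outcome, as a careful person would: the job done as asked, in the order asked, and still so for the second after the job is handed in, while the arm keeps its last pose, push and grip.
It also fails if it takes over 72 s, if anything falls off the work surface, if the arm or the gripper's body presses on something with over 40 N, if the wrist force passes 120 N, or if a joint passes its speed limit or range.

## Robot

A 6-joint arm with a two-finger parallel gripper is mounted at the origin on the work surface. World frame = base frame: x ahead of the robot, y to its left, z up, the work surface at z = 0. Lengths are in mm, angles in rad, forces in N, time in s.
With the tool pointing down it reaches from about 300 to 775 mm from the base axis. Payload 14.6 kg.
Tool frame: the origin (TCP) lies on the centre line of the jaws, within the pads' length; the fingertips stand 19 mm ahead of it and the grasp point (between the pads) is the TCP (bot.tip_reach is the distance from the TCP to the fingertips, in mm); z points along the fingers, y is the line along which they close (so a half turn about z gives the same grasp; the last joint's range is limited). The gripper opens to 85 mm and grips with 20 to 120 N. Pads are 22 mm wide; open, the fingers measure 114 mm over their backs; the gripper's body (76 mm by 85 mm) begins 54 mm behind the grasp point. The pads swing forward as they close: fully open they stand 13 mm farther back than shut.
Start: joints at [1.036, 0.3, 1.521, -0, 1.321, -0.067], TCP at [248.004, 490.901, 250.281] pointing down, gripper open.
Joint ranges: [-3.03, 3.03], [-0.79, 2.21], [0.23, 2.52], [-1.04, 4.18], [0, 3.07], [-2.55, 2.55]. Speed limits (rad/s): [2.22, 2.22, 2.57, 3.14, 3.14, 3.14].

## Interface

Orientations are given as a unit quaternion [w, x, y, z].
In Python, from rig import bot gives the robot as it stands. Calls block until the motion is done:
- bot.move_to(position, orientation): joint-space move of the TCP to a pose.
- bot.servo_line(position, attitude=None, speed=150, until_force=None): straight line of the TCP; attitude=None keeps the orientation; speed is the mean speed in mm/s. With until_force (N) it stops when the force on the tool has changed by that much, and returns True; else False.
- bot.move_joints(angles): joint-space move.
- bot.move_gripper(opening, grip_force=None): finger opening in mm; grip_force is the grip in N (None keeps the last); returns when the fingers have stopped.
- bot.dwell(seconds).
- bot.ik(position, orientation): joint angles nearest the present ones, or None.
- bot.read_state(): the state.
- bot.read_camera(name): name is "scene" or "top" or "wrist"; returns a dict with "image" (480x640x3 uint8, blue, green, red), "depth" (480x640 float32, mm along the optical axis (not along the pixel's ray), 0 where there is no reading), "fovy" (degrees; the focal length in pixels is half the picture's height over the tangent of half this angle, whatever the lens; pixels are square), "cx", "cy" (the principal point, pixels), "eye" and "attitude" of the camera in the world; the wrist camera has in their place "mount" (4x4, takes a point from camera to tool coordinates, whose origin is the TCP and whose axes are the flange's). Camera axes: x right, y down, z forward; pixel columns grow to the right and rows downward; lengths in mm; the calibration is good to about 2 mm. A picture is of the moment at which its call begins: read the wrist's pose just before it.
A pose or a line that the arm cannot do raises bot.MotionError and nothing moves.
- bot.finish_job(): hands the job in; it is judged then, once.
The state is a dict: "clock": time; "joint_positions": joint angles; "qvel": joint speeds; "effort": joint torques, N m; "ee_pos": TCP position; "tool_rot": TCP orientation; "ft_force": force on the tool from outside, world axes, zero at the start; "moment": the same for the moment, N m; "grip_width": finger opening in mm; "grip_force": force on a finger pad.
Only numpy, scipy, OpenCV 4.12 (cv2) and the standard library are available. Lean on these libraries where they do the work, as an engineer would, in place of code of your own. Each camera call takes 0.05 s, during which the arm holds its last target. There are 200 camera calls.

## Working session

There is one attempt and no reset: what is moved stays moved. The work goes in short steps, each a Python script; the robot and the scene stay as the last script left them, time stands still between calls to the robot, and variables do not carry over. Pictures are saved under pics/ and viewed, at most 10 in all, crops included, and the job is handed in when it is done.

```bash
ls; mkdir -p pics; python3 - <<'E'
from rig import bot
import cv2, numpy as np
for n in ("scene","top"):
    c=bot.read_camera(n); cv2.imwrite(f"pics/{n}0.png",c["image"]); np.save(f"pics/{n}0.npy",c["depth"])
    print(n,{k:v for k,v in c.items() if k not in("image","depth")})
s=bot.read_state(); print(s)
c=bot.read_camera("wrist"); print(c["mount"],c["fovy"],c["cx"],c["cy"])
E
```

```text
pics
scene {'fovy': 42.633401152663026, 'cx': 321.86895996068665, 'cy': 249.05882034859792, 'eye': array([ 926.02508614,  680.08555686, 1002.23829308]), 'attitude': array([-0.09078012,  0.22303088,  0.90941187, -0.33909622])}
top {'fovy': 51.507886570454964, 'cx': 316.26358300039385, 'cy': 239.61187048711102, 'eye': array([ 400.48215245,    3.05151498, 1104.20010852]), 'attitude': array([-0.0635669 ,  0.70631841, -0.70266603,  0.05774088])}
{'clock': 0.1, 'joint_positions': array([ 1.03640097e+00,  3.00428901e-01,  1.52153180e+00, -3.93836821e-05,
        1.32068941e+00, -6.65764232e-02]), 'qvel': array([ 0.00144635, -0.0010982 , -0.00144465,  0.00106457, -0.00094515,
       -0.00024716]), 'effort': array([-9.49946188e-04, -5.44378817e+01, -3.62371802e+01, -1.36219323e-04,
        3.00675085e-03, -2.70610388e-05]), 'ee_pos': array([247.91801172, 490.73955293, 249.7652951 ]), 'tool_rot': array([-1.38274298e-04,  2.31777506e-01,  9.72768681e-01, -5.10686375e-04]), 'ft_force': array([-0.02100693,  0.11793891,  0.13198925]), 'moment': array([ 0.00147442, -0.00026917,  0.04569053]), 'grip_force': 0.0, 'grip_width': 85.36317910857836}
[[ 6.38094964e-04 -9.56248385e-01 -2.92555325e-01  7.42188876e+01]
 [ 9.99998707e-01  1.78413927e-04  1.59794087e-03  1.27380528e-01]
 [-1.47583243e-03 -2.92555967e-01  9.56247263e-01 -1.22849903e+02]
 [ 0.00000000e+00  0.00000000e+00  0.00000000e+00  1.00000000e+00]] 70.65205769096877 320.3426534591536 235.69987750904411
```

View pics/scene0.png

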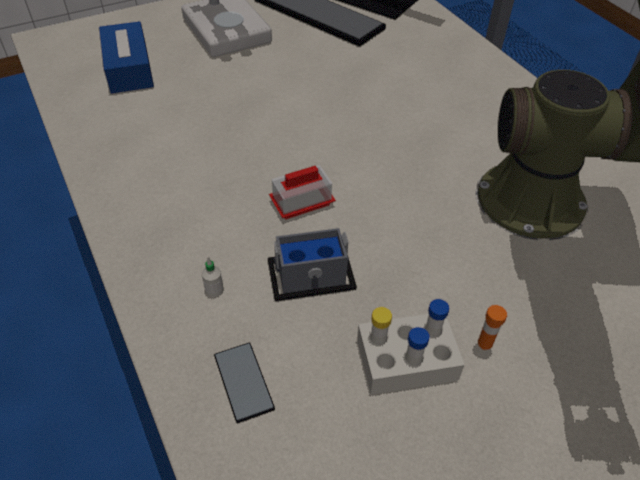

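View pics/top0.png

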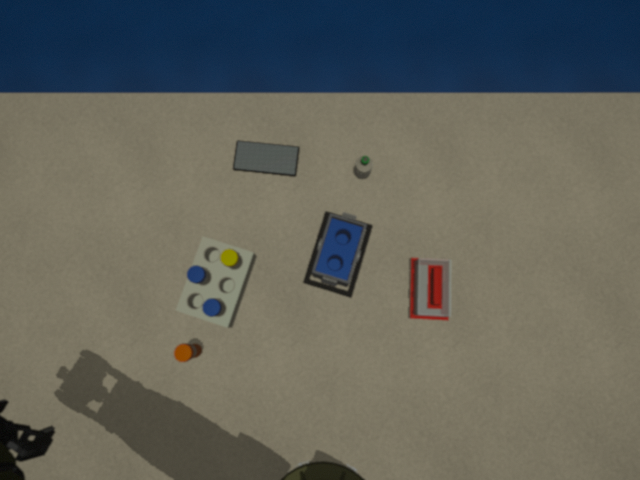

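The scene view shows the rack with blue caps at (438,309) and (418,339), a yellow cap at (381,318) and a loose orange tube at (494,320). The bucket is at (312,262) and the lid at (302,190).

In the top view the blue caps are at (197,274) and (213,307), yellow at (230,258) and the orange lookalike at (183,352), outside the rack. The bucket is at (338,252), its bores at (343,237) and (335,263), and the lid rib is at (435,287). Next I'll measure these from both views.

```bash
cat > h.py <<'E'
from rig import bot
import cv2, numpy as np
from scipy.spatial.transform import Rotation as R
rot=lambda q: R.from_quat(np.asarray(q),scalar_first=True)
def cam(n):
    """image, HSV, world point of every pixel (nan without reading), camera-to-world pose, intrinsics"""
    s=bot.read_state(); c=bot.read_camera(n)
    f=240/np.tan(np.radians(c["fovy"])/2)
    if n=="wrist":
        T=np.eye(4); T[:3,:3]=rot(s["tool_rot"]).as_matrix(); T[:3,3]=s["ee_pos"]; T=T@c["mount"]
    else:
        T=np.eye(4); T[:3,:3]=rot(c["attitude"]).as_matrix(); T[:3,3]=c["eye"]
    d=c["depth"].astype(float); d[d==0]=np.nan
    v,u=np.mgrid[:480,:640]
    P=np.stack([(u-c["cx"])*d/f,(v-c["cy"])*d/f,d],-1)@T[:3,:3].T+T[:3,3]
    return c["image"],cv2.cvtColor(c["image"],cv2.COLOR_BGR2HSV),P,T,(f,c["cx"],c["cy"])
HUE=dict(blue=(100,130),yellow=(20,35),red=(0,6),orange=(7,17),green=(45,85))
def mask(hsv,col,smin=130,vmin=50):
    a,b=HUE[col]; m=(hsv[...,0]>=a)&(hsv[...,0]<=b)&(hsv[...,1]>smin)&(hsv[...,2]>vmin)
    if col=="red": m|=(hsv[...,0]>=174)&(hsv[...,1]>smin)&(hsv[...,2]>vmin)
    return m
def blobs(P,m,zlo,zhi,amin=30):
    """world points of each connected coloured blob within a height band"""
    m=m&(P[...,2]>zlo)&(P[...,2]<zhi)
    n,l,st,ce=cv2.connectedComponentsWithStats(m.astype(np.uint8))
    return [(ce[i],P[l==i]) for i in range(1,n) if st[i,4]>=amin]
def box(p):
    (c,s,a)=cv2.minAreaRect(p[:,:2].astype(np.float32))
    if s[0]<s[1]: s=s[::-1]; a+=90
    return np.round(c,1),np.round(s,1),round((a+90)%180-90,1)   # centre, long/short, angle of the long side
def down(yaw):  # tool pointing down, its y (closing) axis along world direction yaw+90deg (degrees)
    return (R.from_euler("z",yaw,degrees=True)*R.from_euler("x",180,degrees=True)).as_quat(scalar_first=True)
E
python3 - <<'E'
from h import *
for n in ("top","scene"):
    im,hsv,P,T,k=cam(n)
    print(n,"bench z",np.nanmedian(P[150:400:5,100:600:5,2]))
    for col,lo,hi in (("blue",105,150),("yellow",105,150),("orange",60,150),("blue",40,100),("red",70,130),("red",5,35),("green",70,130)):
        for ce,p in blobs(P,mask(hsv,col),lo,hi,25):
            if np.abs(p[:,1]).max()<600 and p[:,0].max()<800:
                top=p[p[:,2]>np.percentile(p[:,2],95)-5]
                print(col,np.round(ce),"ztop",np.round(np.percentile(p[:,2],[50,97]),1),"box",*box(top if lo>60 else p),"mean",np.round(top[:,:2].mean(0),1))
im,hsv,P,T,k=cam("top")
m=(P[...,2]>80)&(P[...,2]<98); m[:, :295]=0; m[:,385:]=0; m[:200]=0;m[310:]=0
print("rim",box(P[m]),np.median(P[m][:,2]))
m=(P[...,2]>45)&(P[...,2]<65); m[:, 270:]=0; m[:225]=0;m[335:]=0
print("rack",box(P[m]),np.median(P[m][:,2]))
cv2.imwrite("pics/crop1.png",cv2.resize(im[225:375,150:470],None,fx=2.5,fy=2.5,interpolation=cv2.INTER_CUBIC))
E
```

```text
top bench z 0.6565029544145773
blue [196. 274.] ztop [122.8 126.1] box [500.5 249.8] [32.2 28.3] -89.7 mean [500.2 249.8]
blue [212. 307.] ztop [123.  126.6] box [434.8 216.1] [30.7 29.2] -89.9 mean [435.6 216.1]
yellow [229. 258.] ztop [122.5 125.8] box [534.9 185.3] [32.8 32.4] -88.5 mean [534.6 185.3]
orange [183. 352.] ztop [114.8 118.6] box [348.  270.3] [35.2 32.5] -89.5 mean [348.2 270.5]
blue [339. 248.] ztop [70. 74.] box [561.9 -35.7] [117.9  68. ] -16.8 mean [561.6 -35.6]
red [435. 286.] ztop [ 96.  101.2] box [ 482.4 -232.2] [75.  16.9] -2.1 mean [ 482.5 -232.4]
red [418. 296.] ztop [21.6 25.7] box [ 482.2 -231. ] [131.1  79.3] -1.7 mean [ 464.9 -207.5]
scene bench z 0.49885978117265495
blue [438. 309.] ztop [122.  125.6] box [437.3 221.7] [33.8 32.1] 5.5 mean [437.3 221.6]
blue [418. 338.] ztop [122.1 125.3] box [502.4 254.8] [34.8 33.6] 11.0 mean [502.7 255.5]
yellow [381. 317.] ztop [121.9 125.3] box [535.6 189.3] [35.3 32.4] 43.6 mean [536.1 189.5]
orange [495. 316.] ztop [113.9 117.3] box [349.1 274.2] [36.5 33.7] 40.3 mean [349.7 274.6]
orange [488. 334.] ztop [63.2 67.1] box [358.8 280.1] [24.5  7. ] -59.5 mean [358.9 281.7]
blue [311. 249.] ztop [69.4 73.3] box [555.3 -42.5] [117.1  56.8] -17.2 mean [553.7 -45.1]
red [301. 177.] ztop [ 89.6 100.9] box [ 483.8 -228.8] [74.3 21.6] -0.5 mean [ 484.1 -228.5]
red [300. 207.] ztop [20.5 25.1] box [ 496.5 -206.5] [149.5  73.2] -30.6 mean [ 503.7 -208.4]
green [209. 267.] ztop [81.5 86.5] box [753.4 -85.9] [12.9 12.2] 71.4 mean [753.5 -84.7]
rim (array([557.5, -34.9]), array([137.8,  80. ]), -16.9) 90.10018809643236
rack (array([493.6, 226.6]), array([166.4, 117.7]), -17.4) 54.89313325716569
```

View pics/crop1.png

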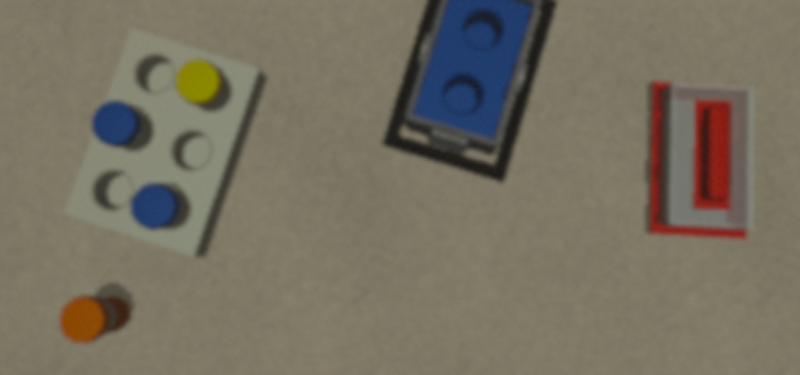

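Candidates, in crop pixels: the blue caps at (117,123) and (156,206) stand in the rack and match tube_a and tube_b. Yellow at (198,82) is the spare, and orange at (83,319) stands outside the rack, so it isn't meant. Next I'll refine with the wrist camera.

```bash
cat >> h.py <<'E'
def onplane(uv,z,T,k):
    """image points -> world xy on the plane of height z"""
    uv=np.asarray(uv,float).reshape(-1,2); f,cx,cy=k
    r=np.c_[(uv[:,0]-cx)/f,(uv[:,1]-cy)/f,np.ones(len(uv))]@T[:3,:3].T
    return T[:2,3]+r[:,:2]*((z-T[2,3])/r[:,2])[:,None]
def circle(xy):
    (c,d,a)=cv2.fitEllipse(xy.astype(np.float32)); return np.round(c,1),np.round(d,1)
def caps(im,hsv,P,T,k,col="blue",amin=150):
    out=[]
    for ce,p in blobs(P,mask(hsv,col),100,140,amin):
        zt=np.median(p[p[:,2]>np.percentile(p[:,2],90)-4][:,2])
        m=(mask(hsv,col)&(np.abs(P[...,2]-zt)<5)).astype(np.uint8)
        n,l=cv2.connectedComponents(m); cs=[c for c in cv2.findContours(m,cv2.RETR_EXTERNAL,cv2.CHAIN_APPROX_NONE)[0] if cv2.pointPolygonTest(c,tuple(map(float,ce)),False)>0]
        if cs: out.append((*circle(onplane(cv2.convexHull(cs[0]),zt,T,k)),round(zt,1),np.round(ce)))
    return out
def bores(im,hsv,P,T,k):
    sel=mask(hsv,"blue",100,30)&(np.abs(P[...,2]-70)<6)
    m=cv2.morphologyEx(sel.astype(np.uint8),cv2.MORPH_CLOSE,np.ones((3,3)))
    zt=np.nanmedian(P[sel][:,2])
    cs,h=cv2.findContours(m,cv2.RETR_CCOMP,cv2.CHAIN_APPROX_NONE)
    hs=[circle(onplane(cv2.convexHull(c),zt,T,k)) for c,q in zip(cs,h[0]) if q[3]>=0 and cv2.contourArea(c)>300]
    return hs,round(zt,1),box(onplane(max(cs,key=cv2.contourArea),zt,T,k))
YAW=163
E
python3 - <<'E'
from h import *
s=bot.read_state; print(s()["clock"])
bot.move_to([470,232,300],down(YAW)); print(s()["clock"],s()["ee_pos"])
v=cam("wrist"); cv2.imwrite("pics/w1.png",v[0])
for c in caps(*v)+caps(*v,"yellow"): print(c)
bot.move_to([560,-35,280],down(YAW)); print(s()["clock"],s()["ee_pos"])
v=cam("wrist"); cv2.imwrite("pics/w2.png",v[0]); print(bores(*v))
P=v[2]; m=(P[...,2]>85)&(P[...,2]<94)&(np.hypot(P[...,0]-560,P[...,1]+35)<90); print("rim",box(P[m]),np.median(P[m][:,2]))
bot.move_to([482,-231,300],down(178)); print(s()["clock"],s()["joint_positions"])
v=cam("wrist"); cv2.imwrite("pics/w3.png",v[0])
for lo,hi in((85,110),(12,30)):
    for ce,p in blobs(v[2],mask(v[1],"red"),lo,hi,200): print("red",ce,np.percentile(p[:,2],[50,95]),box(p),box(p[p[:,2]>np.percentile(p[:,2],90)-4]))
cv2.imwrite("pics/w.png",np.hstack([cv2.resize(cv2.imread(f"pics/w{i}.png"),(400,300)) for i in (1,2)]))
E
```

```text
0.3
1.6 [469.63177575 232.70505682 299.82570317]
(array([437.4, 220.6]), array([35. , 35.7]), np.float64(122.1), array([296., 187.]))
(array([501.8, 254. ]), array([34.9, 36.5]), np.float64(122.2), array([351., 241.]))
(array([535.5, 189.4]), array([35.5, 36.8]), np.float64(122.0), array([297., 290.]))
2.7417 [559.99381711 -33.7753476  280.14624835]
([(array([588.1, -41.2]), array([32.4, 32.8])), (array([533.2, -24.4]), array([32.7, 33. ]))], np.float64(69.2), (array([562.2, -33.4]), array([119.4,  70.6]), -16.9))
rim (array([561.4, -33. ]), array([130. ,  80.3]), -16.9) 89.11758632688426
3.65 [-5.13333986e-01  2.30970140e-01  1.49217300e+00  2.88204965e-04
  1.41839020e+00 -2.04948393e+00]
red [319.33433059 209.1039641 ] [97.0873387  98.38380077] (array([ 483. , -230.4]), array([75.3, 17.8]), -3.3) (array([ 483.2, -230.4]), array([74.9, 17.8]), -3.3)
red [320.25641026 167.42424242] [20.22482953 21.71297066] (array([ 483.3, -230.4]), array([131.3,  82.3]), -2.8) (array([ 483.3, -230.4]), array([131.3,  82.3]), -2.8)
```

View pics/w.png

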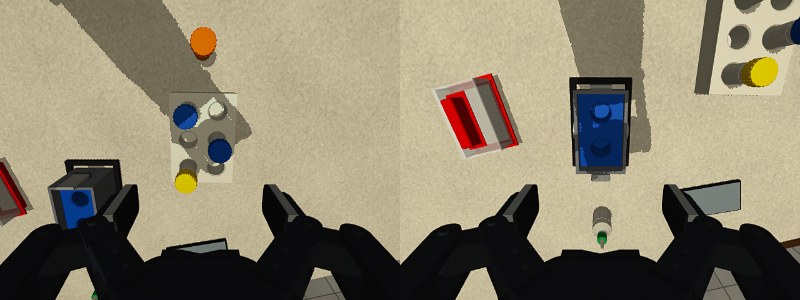

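The wrist view confirms the two blue caps, at (185,117) and (220,151) in the left half, and the bores at (600,108) and (600,148) in the right half. The heights of the caps, insert, rim and rib agree with the text. Now I'll move the first tube.

```bash
cat >> h.py <<'E'
def say(t):
    s=bot.read_state(); print(t,round(s["clock"],2),np.round(s["ee_pos"],1),"F",np.round(s["ft_force"],1),"w",round(s["grip_width"],1),"g",round(s["grip_force"],1)); return s
def trim(p,yaw=YAW):
    """line to p, then take out the arm's standing error; returns the command that puts the TCP on p"""
    p=np.array(p,float); bot.servo_line(p,down(yaw)); bot.dwell(.25)
    q=p+(p-bot.read_state()["ee_pos"]); bot.servo_line(q,speed=30); bot.dwell(.2); return q
def load(tube,bore):
    bot.move_gripper(58,60)
    bot.move_to([*tube,220],down(YAW)); trim([*tube,160])
    bot.servo_line([*tube,116.]); say("at tube")
    bot.move_gripper(20,60); say("gripped")
    bot.servo_line([*tube,260]); say("lifted")
    bot.move_to([*bore,260],down(YAW)); c=trim([*bore,192]); say("over bore")
    hit=bot.servo_line([c[0],c[1],119+c[2]-192],speed=60,until_force=8); say(f"down hit={hit}")
E
python3 - <<'E'
from h import *
load((501.8,254.0),(588.1,-41.2))
E
```

```text
at tube 7.58 [501.9 254.1 116.3] F [-0.6  0.4 -0.2] w 57.7 g 0.0
gripped 7.92 [502.4 254.2 117.4] F [-1.2  0.1  6.5] w 33.5 g 59.2
lifted 9.03 [501.5 253.9 259. ] F [-0.4  0.2 -1.1] w 33.1 g 59.6
over bore 11.5 [587.8 -41.2 191.1] F [-0.1 -1.  -1.1] w 33.3 g 59.6
down hit=True 12.57 [588.  -41.3 121.4] F [-0.6  0.2  7. ] w 33.2 g 60.2
```

The tube stopped at the height expected for the bore floor (117.4 + 4 mm). I'll release it and move the second.

```bash
python3 - <<'E'
from h import *
up=lambda: bot.servo_line([*bot.read_state()["ee_pos"][:2],230])
bot.move_gripper(58); up()
load((437.4,220.6),(533.2,-24.4))
E
```

```text
at tube 16.89 [437.5 220.6 116.3] F [ 1.3 -0.2  0.7] w 58.1 g 0.0
gripped 17.23 [438.  220.8 117.3] F [ 0.2 -0.4  5.3] w 33.3 g 59.0
lifted 18.34 [437.1 220.5 259.1] F [-0.2  0.1 -0.7] w 33.5 g 59.6
over bore 20.67 [532.9 -24.5 191.2] F [ 0.5  0.4 -0.4] w 33.2 g 59.6
down hit=True 21.74 [533.  -24.5 121.3] F [-0.3  0.6  4.7] w 33.2 g 60.2
```

```bash
python3 - <<'E'
from h import *
bot.move_gripper(58); bot.servo_line([*bot.read_state()["ee_pos"][:2],230]); 
bot.move_to([560,-35,300],down(YAW)); bot.dwell(.2)
v=cam("wrist"); cv2.imwrite("pics/w4.png",v[0]); say("view")
for c in caps(*v): print(c)
P=v[2]; m=(P[...,2]>85)&(P[...,2]<94)&(np.hypot(P[...,0]-560,P[...,1]+35)<90); print("rim",box(P[m]))
bot.move_gripper(45,110)
bot.move_to([483.2,-230.4,160],down(177)); bot.dwell(.25)
v=cam("wrist"); cv2.imwrite("pics/w5.png",v[0])
for ce,p in blobs(v[2],mask(v[1],"red"),85,110,200): print("rib",box(p[p[:,2]>np.percentile(p[:,2],90)-4]),np.median(p[:,2]))
say("over lid")
cv2.imwrite("pics/w45.png",np.hstack([cv2.resize(cv2.imread(f"pics/w{i}.png"),(400,300)) for i in (4,5)]))
E
```

```text
view 23.63 [559.6 -34.9 298.9] F [ 0.4 -0.8  0.5] w 57.9 g 0.0
(array([532.2, -24.8]), array([35.3, 35.9]), np.float64(126.1), array([322., 186.]))
(array([587.4, -41.2]), array([35.3, 36.3]), np.float64(126.2), array([322., 247.]))
rim (array([563.1, -33.6]), array([133.6,  80.2]), -16.9)
rib (array([ 483.1, -230.8]), array([76. , 17.9]), -2.7) 97.12564269283557
over lid 25.21 [ 483.6 -230.   160.3] F [ 0.1  0.3 -0.2] w 45.2 g 0.0
```

View pics/w45.png

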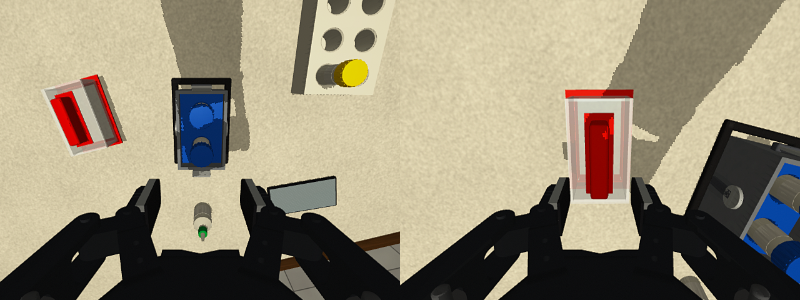

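The left half shows both blue tubes upright in the bores at (200,117) and (202,152), tops at 126.2 mm. The right half shows the jaws straddling the lid's rib at (598,155). Now I'll grip the lid and carry it over.

```bash
python3 - <<'E'
from h import *
L=[483.2,-230.6]; B=[561.0,-33.0]
trim([*L,125],177.2); bot.servo_line([*L,93],speed=80); say("at rib")
bot.move_gripper(5,110); say("gripped")
bot.servo_line([*L,255]); say("lifted")
bot.move_to([*B,255],down(163.1)); q=trim([*B,215],163.1); np.save("q.npy",q); s=say("over bucket"); print(q)
print("yaw",rot(s["tool_rot"]).as_euler("ZYX",degrees=True))
v=cam("wrist"); cv2.imwrite("pics/w6.png",v[0]); P=v[2]
m=mask(v[1],"red")&(P[...,2]>115)&(P[...,2]<160)&(np.hypot(P[...,0]-561,P[...,1]+33)<110)
print("flange",box(P[m]),np.percentile(P[m][:,2],[5,50,95]))
m=mask(v[1],"red")&(P[...,2]>210)&(P[...,2]<235); print("rib",box(P[m]),np.median(P[m][:,2]))
E
```

```text
at rib 26.83 [ 483.2 -230.6   92.8] F [ 0.1  0.5 -0.3] w 45.1 g 0.0
gripped 27.2 [ 483.5 -230.9   93.7] F [-0.8 -1.7  7.1] w 15.9 g 107.8
lifted 28.43 [ 483.  -230.5  254.1] F [ 0.8 -0.4 -1.6] w 16.4 g 107.5
over bucket 30.41 [560.8 -32.8 214.1] F [ 0.2  0.8 -2.6] w 16.2 g 107.5
[560.7388557  -32.82358799 214.05950623]
yaw [1.63101237e+02 2.50770455e-03 1.79999982e+02]
flange (array([502.3, -14.8]), array([82.1,  9.9]), 73.1) [138.98108553 140.70316312 141.83363309]
rib (array([560.6, -32.5]), array([76.4, 18.1]), -17.0) 217.5225608767037
```

View pics/w6.png

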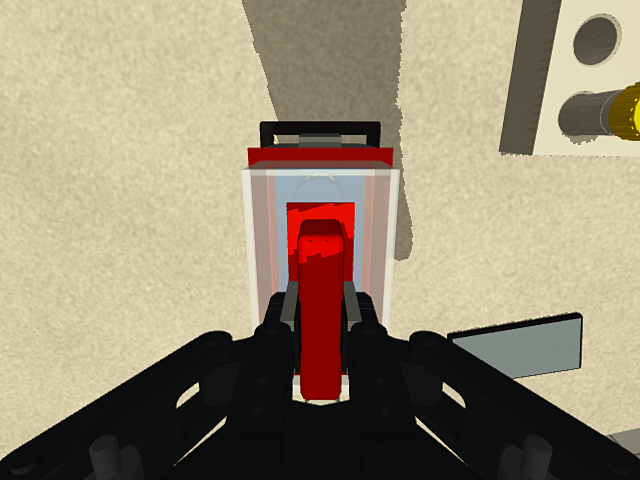

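The lid hangs level and square above the bucket. The rib runs from (320,230) to (320,390) and is within 0.5 mm of the bucket centre, with the -x catch visible at (320,140). I'll lower it and press in small steps.

```bash
python3 - <<'E'
from h import *
q=np.load("q.npy"); B=[560.9,-33.0]
print(bot.servo_line([*B,187],speed=60,until_force=8)); say("above mouth")
print(bot.servo_line([*B,179],speed=25,until_force=8)); say("in mouth")
z=179.
while z>164.5:
    z-=.75; bot.servo_line([*B,z],speed=15); bot.dwell(.1); s=say(f"z{z}")
    if s["ft_force"][2]>27 or (z<170 and s["ft_force"][2]>8): break
E
```

```text
False
above mouth 31.06 [560.9 -33.  186.9] F [ 0.6  0.8 -2.2] w 15.7 g 107.5
False
in mouth 31.52 [560.9 -33.  178.9] F [-0.5  0.7 -1.4] w 16.0 g 107.5
z178.25 31.88 [560.9 -33.  178.3] F [ 1.2 -0.7 -2.2] w 15.8 g 107.6
z177.5 32.23 [561.  -33.1 177.6] F [ 1.8 -0.6 -1. ] w 15.9 g 107.7
z176.75 32.58 [561.  -33.  176.8] F [ 1.8 -0.7  0.8] w 16.0 g 107.9
z176.0 32.92 [561.  -33.  176.2] F [2.1 0.3 4.6] w 15.7 g 108.5
z175.25 33.27 [561.1 -33.  175.6] F [ 0.3 -0.6  6.2] w 16.2 g 108.8
z174.5 33.62 [561.2 -33.  175.2] F [0.8 0.1 8.2] w 16.0 g 109.1
z173.75 33.98 [561.4 -33.1 174.9] F [-0.1  0.5 11.5] w 16.0 g 109.9
z173.0 34.33 [561.4 -33.  174.2] F [-1.7  0.7 11.1] w 16.0 g 109.9
z172.25 34.67 [560.9 -33.  172.2] F [ 2.4 -0.2  2.4] w 15.7 g 108.4
z171.5 35.02 [560.8 -33.  171.3] F [ 3.1 -0.6  0.2] w 15.9 g 108.2
z170.75 35.38 [560.8 -33.  170.6] F [ 2.7 -0.7  1.6] w 15.8 g 108.2
z170.0 35.73 [560.8 -33.  169.9] F [ 2.1 -0.6  0.4] w 15.9 g 108.2
z169.25 36.08 [560.6 -32.9 168.6] F [ 1.  -0.4 -6.6] w 15.8 g 107.5
z168.5 36.42 [560.5 -32.9 167.8] F [  0.    0.4 -12.7] w 16.0 g 107.5
z167.75 36.77 [560.8 -32.9 167.6] F [-1.1  0.1 -9.4] w 15.8 g 107.6
z167.0 37.12 [561.1 -33.  167.5] F [ 0.  -0.1 -2.3] w 15.7 g 108.5
z166.25 37.48 [561.2 -33.1 166.7] F [ 0.4 -1.   2.1] w 15.9 g 109.0
z165.5 37.83 [561.2 -33.2 166.6] F [-4.2 -1.1  9.6] w 15.8 g 110.4
```

```bash
python3 - <<'E'
from h import *
z=165.5; B=[560.9,-33.0]
for i in range(8):
    f=np.mean([ (bot.dwell(.05),bot.read_state()["ft_force"][2])[1] for _ in range(6)]); print(round(z,2),round(f,2))
    if f>10.5: break
    z-=.2; bot.servo_line([*B,z],speed=10)
s=say("pressed"); print("yaw",rot(s["tool_rot"]).as_euler("ZYX",degrees=True))
v=cam("wrist"); P=v[2]
m=mask(v[1],"red",110,30)&(P[...,2]>75)&(P[...,2]<110)&(np.hypot(P[...,0]-561,P[...,1]+33)<110); print("flange z",np.percentile(P[m][:,2],[5,50,95]),box(P[m]))
m=mask(v[1],"red")&(P[...,2]>160)&(P[...,2]<185); print("rib",box(P[m]),np.median(P[m][:,2]))
a=cv2.resize(v[0][60:300,180:460],(400,343)); b=cam("scene")[0]; b=cv2.resize(b[200:308,250:376],(400,343),interpolation=cv2.INTER_CUBIC)
cv2.imwrite("pics/w7.png",np.hstack([a,b]))
E
```

```text
165.5 9.55
165.3 11.54
pressed 38.67 [561.1 -33.2 166.6] F [-4.6 -1.2 12. ] w 15.6 g 110.6
yaw [1.63095533e+02 8.27326556e-02 1.79996471e+02]
flange z [ 91.99522416  93.35949953 106.58634829] (array([502.7, -15.1]), array([82. , 10.1]), 73.2)
rib (array([560.8, -32.9]), array([76.1, 18.1]), -17.0) 170.06135277460046
```

View pics/w7.png

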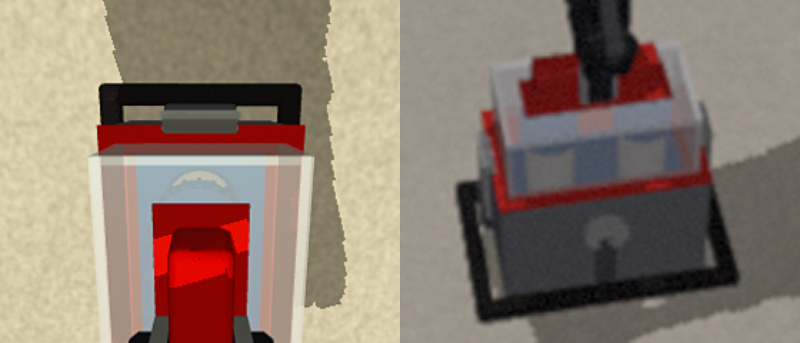

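The left half shows the -x catch nose (200,118) closed over the red flange. The right half shows the lid level on the rim, with a catch at each end. The rib and flange heights match home, and the force trace showed the peak, the drop, the catches pulling in and the rim stop. I'll trim the push to about 10 N, check level once more and hand in.

```bash
python3 - <<'E'
from h import *
bot.servo_line([560.9,-33.0,165.4],speed=10); bot.dwell(.3)
v=cam("wrist"); P=v[2]; p=P[mask(v[1],"red")&(P[...,2]>164)&(P[...,2]<180)]
t=(p[:,:2]-[561,-33])@[.956,-.292]; print("rib slope mm/mm",np.polyfit(t,p[:,2],1)[0],t.min(),t.max())
f=[(bot.dwell(.05),bot.read_state()["ft_force"][2])[1] for _ in range(10)]; say("final"); print(np.mean(f))
if np.mean(f)>8.5 and abs(np.polyfit(t,p[:,2],1)[0])<.03: print(bot.finish_job())
E
```

```text
rib slope mm/mm 0.008631199910187586 -38.204663133515616 38.050824782269885
final 39.88 [561.2 -33.2 166.6] F [-4.  -1.6 10.6] w 16.3 g 110.5
10.271085558313043
the job is handed in; nothing more can be done
None
```

Job handed in at 39.9 s: both blue-capped tubes stand upright in the bores, and the lid is fully home and level with the hand still pressing at about 10 N; I saw the -x catch closed over the flange and judged the +x one from the force trace and the level lid.

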